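Hang the wide tray in the slotted rack

TASK

Hang the wider of the two loose trays on the rack under the fixed upper shelf: hook both of its tabs into the free pair of slots and push it down until it is fully home and the spring catch snaps out over it. Leave the tray level and released, and do not knock or shift anything else.

Things in the scene. Friction and masses are not known exactly. Their poses are not given: they have to be found in the camera images.
- wide_tray: Wide loose grey metal tray, 130 mm wide (y), 84 deep, 62 high. Origin: foot of its back face, mid-width, at underside level; x out of the back, z up. Back plate x -4..0, z 0..62, with a window y +-13, z 7..36. Floor 4 thick, side and front walls 16 high. About 0.22 kg. Stands level on the bench, back away from the robot. This is the one to hang.
- rib (a point): Middle of the wide tray's upright rib, in tray axes at (-50, 0, 36) mm: a 12 mm thick wall (y), x -80..-12, z 4..58, front to back in mid-tray, with 50 mm free on each side of it. The place to grip the tray; the rib can be gripped with the hand leaning back toward the tray's open front.
- tabs (a point): Midpoint between the feet of the wide tray's two hooked tabs, in tray axes at (10.5, 0, 28) mm. Tabs at y +-50, 6 wide: necks z 46..58 run back from the plate to x 13.5; hooks x 7.5..13.5 hang from their ends down to z 28, leaving 7.5 mm between plate and hook for the rack's 5 mm sheet.
- narrow_tray: Narrow loose tray, same make but 96 mm wide with tabs at y +-34: does not fit the slots. Origin and axes as on the wide tray. To be left where it stands.
- rack: Fixed rack: two upright metal channels (34 wide, centres y +-50, 290 high) on a 160 mm wide foot. Origin: on the bench, mid-width, in the plane of the uprights' front face; x points into the rack, away from its front, y left, z up. Fixed upper shelf (underside z 255, reaching forward to x -58) leaves no room for a hand from straight above: it has to lean back about 25 to 40 degrees.
- seat (a point): Where the wide tray's origin comes when home: on the rack's front face, mid-width, 70 mm over the bench; rack axes. The free slots (y +-50, 12 wide, z 46..83 over this point, 5 mm sheet, hollow behind) let the tabs in with the tray raised 18..25 mm (best 21.5); then it goes straight down till the necks rest on the slots' lower edges.
- catch (a joint): Spring catch (rad) between the uprights: a 16 mm wide leaf hinged 25 mm over the seat point, its lower end 9 mm over it standing 6 mm out of the rack's face. 0 = out (rest), about 0.35 = pressed flush. Bringing the tray back against the face presses it in part way (about 10 N); the bar under the plate's window then slides over it (3 to 10 N down) until it springs out over the bar, 2 to 4 mm before home.
- cap_jar: Bystander: small open jar, 44 wide, 29 high, on the rack's upper shelf. Origin under its centre.
- tape_roll: Bystander: roll of tape lying flat, 78 wide, 19 high. Origin under its centre.
- dropper: Bystander: small dropper bottle, 39 wide, 112 high. Origin under its centre.
- pliers: Bystander: small pliers, 76 x 150 x 14, lying flat. Origin under the centre.
- duster_can: Bystander: tall can, 66 wide, 160 high. Origin under its centre.
- swab_tub_white: Bystander: clear tub of cotton swabs, 78 wide, 88 high. Origin under its centre.
- caliper: Bystander: caliper, 55 x 200 x 14, lying flat. Origin under its centre.

How it is judged:
By the outcome, as a careful person would: the job done as asked, in the order asked, and still so for the second after the job is handed in, with the robot touching nothing.
It also fails if it takes over 48 s, if anything falls off the work surface, if the arm or the gripper's body presses on something with over 40 N, if the wrist force passes 120 N, or if a joint passes its speed limit or range.

ROBOT

A 6-joint arm with a two-finger parallel gripper is mounted at the origin on a cart in front of the work surface, level with it; the furniture and walls round the work are solid. World frame = base frame: x ahead of the robot, y to its left, z up, the work surface at z = 0. Lengths are in mm, angles in degrees, forces in N, time in s.
With the tool pointing down it reaches from about 350 to 850 mm from the base axis. Payload 8.1 kg.
Tool frame: the origin (TCP) lies at the very end of the fingers, on their centre line; the grasp point (between the pads) lies 19 mm behind it; z points along the fingers, y is the line along which they close (so a half turn about z gives the same grasp; the last joint's range is limited). The gripper opens to 85 mm and grips with 20 to 120 N. Pads are 22 mm wide; open, the fingers measure 114 mm over their backs; the gripper's body (76 mm by 85 mm) begins 54 mm behind the grasp point. The pads swing forward as they close: fully open they stand 13 mm farther back than shut.
Start: joints at [61.57, 7.471, 85.268, -0, 87.261, -4.893], TCP at [239.585, 550.095, 231.292] pointing down, gripper open.
Joint ranges: [-169.43, 169.43], [-51.17, 129.36], [1.28, 143.12], [-76.62, 256.62], [0, 156.53], [-152.29, 152.29]. Speed limits (degrees/s): [136.94, 136.94, 159.86, 180, 180, 180].

INTERFACE

Orientations are given as [roll, pitch, yaw] about the fixed x, y, z axes, in that order (R = Rz(yaw) Ry(pitch) Rx(roll)).
In Python, from bench import sense, eyes, job, models gives the robot as it stands. The module is installed in compiled form; this text tells all that it offers.
- The arm moves only by the tool apply_moves, never from a script. Its argument "rows" is a list of rows, each a list of 6 numbers: the shift along the tool's x, y, z in mm, then the turn, a rotation vector about the tool's x, y, z in rad. In form: [[dx, dy, dz, rx, ry, rz], ...]. A call has exactly 5 rows; each row shifts and turns the commanded pose from where the row before left it, along the tool's axes as they then stand; what a row does not reach is not made up. A row lasts 1/8 s, in which the tool goes at most 62.5 mm and 10.7 degrees, less where a joint would pass 70% of its speed; a pose out of reach is approached as far as the arm can. A call is refused whole if a number of a shift passes 62.5 or a number of a turn 0.188, either way. A call with a gripper value outside its range is refused whole. "fingers" is the finger opening in mm, from 0 to 85.4, set as the call begins (left out, the last holds). The fingers move at their own pace and stop on an object; "grip_force" is the grip in N (left out, the last holds). Time passes only in rows, so rows that do not move let the fingers close, or fill a call up. It gives the time, the measured TCP pose, the force, the opening and the grip force at its end, in the units of the state.
- sense(): the state, without advancing time (a new reading comes with each control period).
- eyes.snapshot(name): name is "scene" or "top" or "wrist"; returns (picture, depth): 384x512x3 uint8, red, green, blue; 384x512 float32, mm along the optical axis (not along the pixel's ray), 0 where there is no reading.
- eyes.get_calibration(name): a dict with "intrinsics" (3x3 intrinsics, pixels), "R" (3x3) and "t" (3): a world point X has camera coordinates R X + t; the wrist camera has in their place "mount" (4x4, takes a point from camera to tool coordinates, whose origin is the TCP and whose axes are the flange's). Camera axes: x right, y down, z forward; pixel columns grow to the right and rows downward; lengths in mm; the calibration is good to about 2 mm. A picture is of the moment at which its call begins: read the wrist's pose just before it. get_calibration takes no time and is no camera call.
- job.hand_in(): hands the job in; it is judged then, once.
Trained networks look in the newest picture that a camera, given by its name, has taken for a name from the list of things; names that differ only in an ending like _2 or _b are one class to them, and where a whole thing is asked for, a point or a joint stands for the part that bears it (a point fixed in the world has none). Each returns a list of dicts, best first, with "confidence" (0 to 1); they miss things now and then, are a little off and sometimes report something else, mostly with a low value. They report only what shows in the picture. A call takes as long as a camera call.
- models.boxes_of(name, camera): "xyz" ([x, y, z] in mm, in world coordinates, good to about 4 mm: the middle of the surface that is visible of it).
- models.cut_out(name, camera): "pixels" (384x512 bool, what is visible of it).
- models.place_of(name, camera): "xyz" ([x, y, z] in mm, in world coordinates, good to about 4 mm: a listed point, or the origin of a listed thing).
The state is a dict: "time": time; "joint_pos": joint angles; "qd": joint speeds; "joint_efforts": joint torques, N m; "tool_pos": TCP position; "tcp_rot": TCP orientation; "ft_force": force on the tool from outside, world axes, zero at the start; "wrist_torque": the same for the moment, N m; "finger_gap": finger opening in mm; "grip_force": force on a finger pad.
Only numpy, scipy, OpenCV 4.12 (cv2) and the standard library are available. Lean on these libraries where they do the work, as an engineer would, in place of code of your own. Each camera call takes 0.05 s, during which the arm holds its last target. There are 200 camera calls.

## Working session

There is one attempt and no reset: what is moved stays moved. The work goes in short steps, Python scripts to look and compute and a tool call to move; the robot and the scene stay as the last step left them, time stands still between calls to the robot, and variables do not carry over. Pictures are saved under pics/ and viewed, at most 10 in all, crops included, and the job is handed in when it is done.

Besides the shell and the picture viewer there is one more tool, called after "Emit:" in YAML: its name, and indented under it one key for each argument. apply_moves: Moves the arm, as the interface text tells. Its arguments: {"type":"object","properties":{"rows":{"type":"array"},"fingers":{"type":"number"},"grip_force":{"type":"number"}},"required":["rows"]}

```bash
mkdir -p pics
cat > h.py <<'E'
import numpy as np, cv2
from bench import sense, eyes, job, models
from scipy.spatial.transform import Rotation as Ro
def cloud(cam):
    s=sense(); p,d=eyes.snapshot(cam); c=eyes.get_calibration(cam); K=np.array(c["intrinsics"])
    v,u=np.mgrid[:384,:512]; P=np.stack([(u-K[0,2])/K[0,0]*d,(v-K[1,2])/K[1,1]*d,d],-1)
    if "R" in c: W=(P-np.array(c["t"]))@np.array(c["R"])
    else:
        M=np.array(c["mount"]); T=P@M[:3,:3].T+M[:3,3]
        W=T@Ro.from_euler('xyz',s["tcp_rot"],degrees=True).as_matrix().T+np.array(s["tool_pos"])
    W[d==0]=np.nan
    return p,W
E
python3 - <<'E'
from h import *
print(sense())
ps=[]
for c in("scene","top"):
    p,W=cloud(c); ps.append(p); np.save(c+".npy",W)
    for n in("wide_tray","narrow_tray","rack","seat","rib","tabs"):
        print(c,n,[(np.round(r["xyz"]),round(r["confidence"],2)) for r in models.place_of(n,c)])
    cv2.imwrite(f"pics/{c}.png",p[:,:,::-1])
E
```

```text
{'time': 0.0, 'joint_pos': array([ 6.15697689e+01,  7.51587384e+00,  8.53309975e+01, -5.80579066e-04,
        8.72618815e+01, -4.89480675e+00]), 'qd': array([ 0.05961685,  0.00461118,  0.01347687,  0.01628995,  0.02301871,
       -0.00014459]), 'joint_efforts': array([-2.04269425e-03, -5.69417524e+01, -5.00540578e+01, -6.34327862e-04,
        1.52619526e-02, -1.64378821e-05]), 'tool_pos': array([239.31882481, 549.58858859, 230.21999079]), 'tcp_rot': array([-1.79891594e+02, -8.70176250e-03,  1.56464596e+02]), 'ft_force': array([0.7921507 , 0.31718023, 0.6410757 ]), 'wrist_torque': array([-0.00982588, -0.01688104,  0.02986096]), 'grip_force': 0.0, 'finger_gap': 85.41883671499161}
scene wide_tray [(array([ 529., -164.,   -5.]), 0.86), (array([470., 172.,  -2.]), 0.72)]
scene narrow_tray [(array([ 535., -398.,   -0.]), 0.86)]
scene rack [(array([675.,  69.,  -2.]), 0.83)]
scene seat [(array([673.,  68.,  68.]), 0.78)]
scene rib [(array([ 484., -149.,   39.]), 0.93), (array([472., 172.,  -2.]), 0.36)]
scene tabs [(array([ 545., -161.,   30.]), 0.72)]
top wide_tray [(array([ 528., -154.,    1.]), 0.62)]
top narrow_tray [(array([ 531., -404.,   -2.]), 0.63)]
top rack [(array([676.,  68.,   0.]), 0.64)]
top seat [(array([680.,  71.,  68.]), 0.94)]
top rib [(array([ 478., -153.,   35.]), 0.76), (array([ 527., -154.,    3.]), 0.4)]
top tabs [(array([ 539., -159.,   27.]), 0.58)]
```

View pics/scene.png

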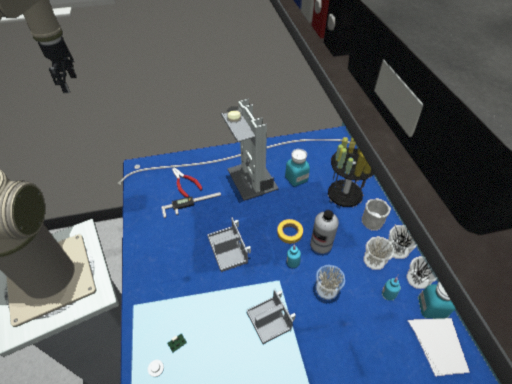

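View pics/top.png

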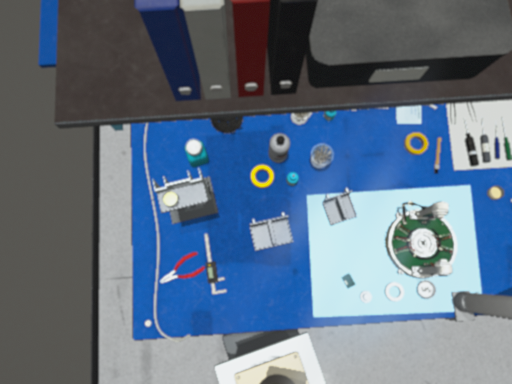

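Scene picture: wide tray at about (228,248), narrow one on the light mat at (270,318), rack at (252,155) with the jar on its shelf, caliper and pliers at (190,195), tape at (290,230). Top picture: the wide tray is at (271,232), rack at (188,195). Next I need the yaws.

Run:
```python
from h import *
print(eyes.get_calibration("wrist")["mount"])
for c in("scene","top"):
    W=np.load(c+".npy")
    eyes.snapshot(c)
    for n in("wide_tray","rack"):
        r=models.cut_out(n,c)[0]; m=r["pixels"]; Q=W[m]; Q=Q[~np.isnan(Q[:,0])]
        print(c,n,r["confidence"],len(Q),np.percentile(Q,[2,50,98],axis=0).round())
        if n=="wide_tray": Q=Q[(Q[:,2]>0)&(np.hypot(*(Q[:,:2]-[495,-152]).T)<110)&(Q[:,2]<80)]
        else: Q=Q[(Q[:,2]>60)]
        rect=cv2.minAreaRect(Q[:,:2].astype(np.float32)); print(rect)
    for n in("cap_jar","tape_roll","dropper","pliers","caliper","duster_can","swab_tub_white"):
        print(n,[(np.round(r["xyz"]),round(r["confidence"],2)) for r in models.place_of(n,c)[:1]])
```

```text
[[ 3.41515419e-04 -9.56869485e-01 -2.90517937e-01  7.51605059e+01]
 [ 9.99999920e-01  3.87862966e-04 -1.01951862e-04  2.20916206e-01]
 [ 2.10235775e-04 -2.90517879e-01  9.56869541e-01 -1.42715147e+02]
 [ 0.00000000e+00  0.00000000e+00  0.00000000e+00  1.00000000e+00]]
scene wide_tray 0.58 1242 [[ 446. -220.    2.]
 [ 493. -161.    9.]
 [ 537.  -90.   63.]]
((497.6492004394531, -149.09622192382812), (143.6983184814453, 100.85649871826172), 84.32012176513672)
scene rack 0.72 2735 [[619.  -9.   5.]
 [676.  31. 128.]
 [734. 134. 289.]]
((664.7691650390625, 67.506591796875), (139.35081481933594, 102.01957702636719), 86.80842590332031)
cap_jar [(array([651., 103., 263.]), 0.62)]
tape_roll [(array([ 688., -192.,   -3.]), 0.93)]
dropper [(array([ 483., -151.,   40.]), 0.48)]
pliers [(array([471., 174.,  -2.]), 0.62)]
caliper [(array([461.,  59.,  -2.]), 0.89)]
duster_can [(array([ 752., -268.,   -3.]), 0.9)]
swab_tub_white [(array([ 685., -400.,    4.]), 0.8)]
top wide_tray 0.6 1018 [[ 450. -216.   -2.]
 [ 495. -152.    5.]
 [ 535.  -95.   63.]]
((494.64801025390625, -155.25054931640625), (127.48983764648438, 93.98214721679688), 84.90056610107422)
top rack 0.67 1861 [[618. -10.   2.]
 [656.  55. 255.]
 [746. 138. 290.]]
((667.8287353515625, 67.24129486083984), (135.27821350097656, 103.22390747070312), 85.30265808105469)
cap_jar [(array([673.,  68.,  -2.]), 0.66)]
tape_roll [(array([ 688., -193.,    1.]), 0.75)]
dropper [(array([ 644., -284.,   -1.]), 0.67)]
pliers [(array([470., 173.,   2.]), 0.73)]
caliper [(array([463.,  63.,   3.]), 0.85)]
duster_can [(array([ 745., -269.,   -1.]), 0.96)]
swab_tub_white [(array([ 676., -402.,   -3.]), 0.75)]
```

```bash
cat >> h.py <<'E'
def toolR(yaw,lean): return Ro.from_euler('z',yaw,degrees=True)*Ro.from_euler('y',180-lean,degrees=True)
def plan(p1,R1,n,p0=None,R0=None):
    s=sense(); p0=np.array(s["tool_pos"]) if p0 is None else p0; R0=Ro.from_euler('xyz',s["tcp_rot"],degrees=True) if R0 is None else R0
    # constant rows: shift sequence for straight line, constant turn in tool axes
    rv=(R0.inv()*R1).as_rotvec()/n; R=R0
    for i in range(n):
        print(np.r_[R.inv().apply((np.array(p1)-p0)/n).round(1),rv.round(4)].tolist()); R=R*Ro.from_rotvec(rv)
E
python3 - <<'E'
from h import *
plan([560,69,255],toolR(-4,35),15)
E
```

```text
[-32.4, -20.9, -1.6, -0.0069, -0.0403, -0.022]
[-32.0, -21.6, -0.4, -0.0069, -0.0403, -0.022]
[-31.5, -22.3, 0.7, -0.0069, -0.0403, -0.022]
[-30.9, -23.0, 1.8, -0.0069, -0.0403, -0.022]
[-30.3, -23.7, 2.9, -0.0069, -0.0403, -0.022]
[-29.7, -24.3, 3.9, -0.0069, -0.0403, -0.022]
[-28.9, -25.0, 4.9, -0.0069, -0.0403, -0.022]
[-28.2, -25.7, 5.9, -0.0069, -0.0403, -0.022]
[-27.3, -26.3, 6.8, -0.0069, -0.0403, -0.022]
[-26.4, -27.0, 7.7, -0.0069, -0.0403, -0.022]
[-25.5, -27.6, 8.6, -0.0069, -0.0403, -0.022]
[-24.5, -28.2, 9.4, -0.0069, -0.0403, -0.022]
[-23.5, -28.8, 10.2, -0.0069, -0.0403, -0.022]
[-22.4, -29.4, 10.9, -0.0069, -0.0403, -0.022]
[-21.3, -30.0, 11.6, -0.0069, -0.0403, -0.022]
```

Emit:
apply_moves:
  rows:
    - [-32.4,-21,-1.6,-0.007,-0.04,-0.022]
    - [-32,-21.6,-0.4,-0.007,-0.04,-0.022]
    - [-31.5,-22.3,0.7,-0.007,-0.04,-0.022]
    - [-31,-23,1.8,-0.007,-0.04,-0.022]
    - [-30.3,-23.7,2.9,-0.007,-0.04,-0.022]

```text
time: 2.33
tool_pos: [347.1, 388.5, 239.3]
tcp_rot: [178.6, 11.6, 162.7]
ft_force: [0.2, 1.0, -0.3]
finger_gap: 85.7
grip_force: 0.0
```

Emit:
apply_moves:
  rows:
    - [-29.7,-24.3,3.9,-0.007,-0.04,-0.022]
    - [-29,-25,4.9,-0.007,-0.04,-0.022]
    - [-28.2,-25.7,5.9,-0.007,-0.04,-0.022]
    - [-27.3,-26.3,6.8,-0.007,-0.04,-0.022]
    - [-26.4,-27,7.7,-0.007,-0.04,-0.022]

```text
time: 2.95
tool_pos: [453.9, 228.2, 247.0]
tcp_rot: [178.5, 23.3, 169.0]
ft_force: [1.3, 0.4, 0.4]
finger_gap: 85.4
grip_force: 0.0
```

Emit:
apply_moves:
  rows:
    - [-25.5,-27.6,8.6,-0.007,-0.04,-0.022]
    - [-24.5,-28.2,9.4,-0.007,-0.04,-0.022]
    - [-23.5,-28.8,10.2,-0.007,-0.04,-0.022]
    - [-22.4,-29.4,10.9,-0.007,-0.04,-0.022]
    - [-21.3,-30,11.6,-0.007,-0.04,-0.022]

```text
time: 3.58
tool_pos: [560.6, 67.7, 254.3]
tcp_rot: [179.9, 34.9, 176.0]
ft_force: [0.1, 0.3, 0.5]
finger_gap: 85.6
grip_force: 0.0
```

Run:
```python
from h import *
p,W=cloud("wrist"); np.save("rack.npy",W); cv2.imwrite("pics/rack.png",p[:,:,::-1]); print(sense()["tool_pos"],sense()["tcp_rot"],sense()["joint_pos"])
for n in("rack","seat"): print(n,[(np.round(r["xyz"],1),round(r["confidence"],2)) for r in models.place_of(n,"wrist")])
```

```text
[561.80294527  64.56359819 254.04332482] [-179.89903773   34.97385814  176.08541689] [  4.55133531 -31.45715376 123.36489391  -6.14425176  53.58277892
 -79.38860332]
rack [(array([6.737e+02, 6.780e+01, 3.000e-01]), 0.81)]
seat [(array([673.9,  71.4,  67.1]), 0.82)]
```

View pics/rack.png

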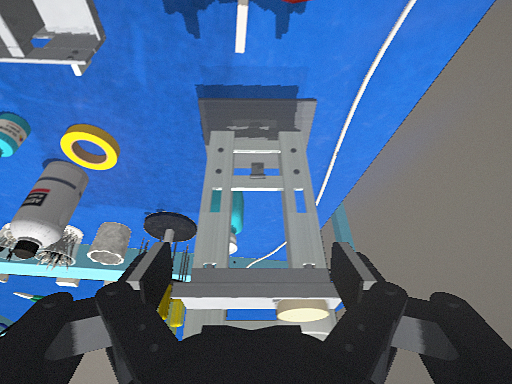

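Rack view (upside down: image top is toward the bench): uprights at columns ~215 and ~297, catch at (258,170), free slots showing blue at (217,200) and (298,200), jar at (303,308). Next I'll fit the face.

Run:
```python
from h import *
W=np.load("rack.npy"); W=W[100:270,180:345]
m=(abs(W[...,0]-675)<14)&(W[...,2]>40)&(W[...,2]<235)&(abs(W[...,1]-69)<90)
Q=W[m]
for _ in range(6):
    A=np.c_[Q[:,1]-69,Q[:,2]-70,np.ones(len(Q))]; c,*_=np.linalg.lstsq(A,Q[:,0],rcond=None); r=Q[:,0]-A@c; k=abs(r)<max(2.5*np.median(abs(r)),1.5); Q=Q[k]
yaw=-np.degrees(np.arctan(c[0])); print(c,yaw,len(Q),r.std())
a=np.radians(yaw); ux,uy=np.array([np.cos(a),np.sin(a)]),np.array([-np.sin(a),np.cos(a)])
o=np.array([c[2],69.])
y=(Q[:,:2]-o)@uy
for z0 in range(50,230,15):
    s=np.sort(y[(Q[:,2]>z0)&(Q[:,2]<z0+15)])
    if len(s)<20: continue
    g=np.where(np.diff(s)>5)[0]; print(z0,len(s),s[[0,-1]].round(1),[(s[i].round(1),s[i+1].round(1)) for i in g])
h=Q[:,2]
for lo,hi in((-55,-45),(45,55)):   # slot z gaps
    pass
p,_=eyes.snapshot("wrist")
cv2.imwrite("pics/z.png",cv2.resize(p[120:250,180:345],None,fx=4.5,fy=4.5,interpolation=cv2.INTER_CUBIC)[:,:,::-1])
```

```text
[7.99539490e-02 1.40721625e-03 6.72713126e+02] -4.571299503309347 6511 0.5656087305604323
50 352 [-67.2  66.8] [(np.float64(-33.5), np.float64(32.8))]
65 403 [-67.   66.8] [(np.float64(-33.1), np.float64(32.9))]
80 418 [-67.   66.7] [(np.float64(-33.6), np.float64(-4.3)), (np.float64(-0.5), np.float64(4.6)), (np.float64(7.1), np.float64(32.8))]
95 514 [-67.2  66.9] [(np.float64(-33.1), np.float64(-9.4)), (np.float64(9.5), np.float64(32.8))]
110 421 [-67.1  66.8] [(np.float64(-33.4), np.float64(33.0))]
125 384 [-67.1  66.9] [(np.float64(-56.1), np.float64(-44.0)), (np.float64(-33.1), np.float64(32.7)), (np.float64(43.9), np.float64(55.7))]
140 442 [-66.9  66.8] [(np.float64(-33.3), np.float64(32.9))]
155 679 [-67.1  66.9] [(np.float64(-33.0), np.float64(32.7))]
170 744 [-67.3  66.9] [(np.float64(-33.0), np.float64(32.9))]
185 815 [-67.   66.9] [(np.float64(-33.1), np.float64(32.8))]
200 885 [-67.1  66.9] [(np.float64(-33.0), np.float64(32.8))]
215 259 [-67.1  67.1] [(np.float64(-33.1), np.float64(33.3))]
```

View pics/z.png

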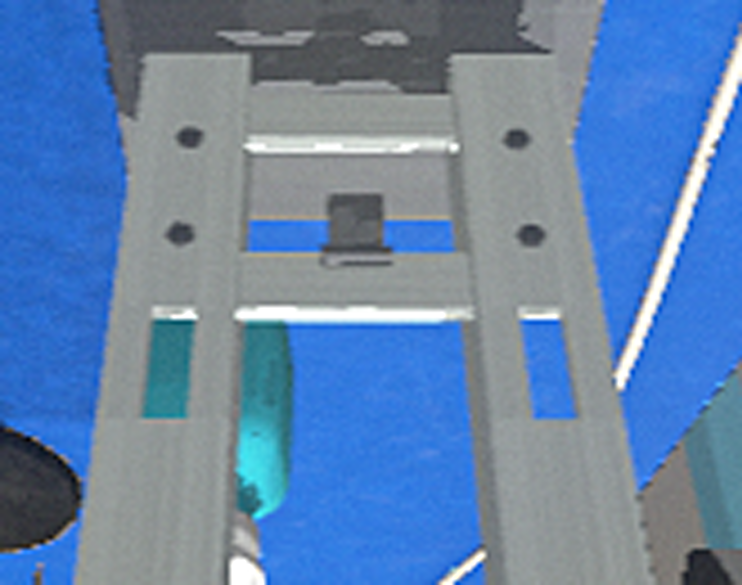

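The rack fit is clean: origin about (672.7, 68.9), yaw -4.57°, uprights ±67 as specified. The picture shows slots clear and catch out. Now the tray.

Run:
```python
from h import *
W=np.load("rack.npy")[100:270,180:345].reshape(-1,3)
a=np.radians(-4.57); L=np.c_[(W[:,:2]-[672.7,68.9])@np.array([[np.cos(a),-np.sin(a)],[np.sin(a),np.cos(a)]]),W[:,2]]
f=abs(L[:,0])<2.5
for c in(-50,50):
    z=np.sort(L[f&(abs(L[:,1]-c)<3)][:,2]); i=np.argmax(np.diff(z)); print("slot z",z[i],z[i+1])
z=L[f&(abs(L[:,1])<30)][:,2]; print("bars z",np.histogram(z,np.arange(60,130,3)))
plan([470,-150,180],toolR(-6,32),10)
```

```text
slot z 116.56940787850479 152.45887488960514
slot z 116.59322434658665 152.0037081098325
bars z (array([ 0,  0,  0,  0,  0,  0,  0,  0,  0,  6, 11, 19, 43, 15,  0,  0,  0,
        0,  0,  0,  0,  0,  0]), array([ 60,  63,  66,  69,  72,  75,  78,  81,  84,  87,  90,  93,  96,
        99, 102, 105, 108, 111, 114, 117, 120, 123, 126, 129]))
[10.2, -22.4, 1.8, 0.002, 0.0047, 0.0026]
[10.2, -22.4, 1.9, 0.002, 0.0047, 0.0026]
[10.1, -22.5, 2.0, 0.002, 0.0047, 0.0026]
[10.0, -22.5, 2.1, 0.002, 0.0047, 0.0026]
[10.0, -22.5, 2.2, 0.002, 0.0047, 0.0026]
[9.9, -22.5, 2.3, 0.002, 0.0047, 0.0026]
[9.8, -22.5, 2.4, 0.002, 0.0047, 0.0026]
[9.8, -22.6, 2.5, 0.002, 0.0047, 0.0026]
[9.7, -22.6, 2.5, 0.002, 0.0047, 0.0026]
[9.6, -22.6, 2.6, 0.002, 0.0047, 0.0026]
```

Emit:
apply_moves:
  rows:
    - [10.2,-22.4,1.8,0.002,0.005,0.003]
    - [10.2,-22.4,1.9,0.002,0.005,0.003]
    - [10.1,-22.5,2,0.002,0.005,0.003]
    - [10,-22.5,2.1,0.002,0.005,0.003]
    - [10,-22.5,2.2,0.002,0.005,0.003]

```text
time: 4.4
tool_pos: [515.0, -39.5, 217.0]
tcp_rot: [179.8, 33.3, 175.0]
ft_force: [0.3, -0.4, -0.0]
finger_gap: 85.2
grip_force: 0.0
```

Emit:
apply_moves:
  rows:
    - [9.9,-22.5,2.3,0.002,0.005,0.003]
    - [9.8,-22.5,2.4,0.002,0.005,0.003]
    - [9.8,-22.6,2.5,0.002,0.005,0.003]
    - [9.7,-22.6,2.5,0.002,0.005,0.003]
    - [9.6,-22.6,2.6,0.002,0.005,0.003]

```text
time: 5.03
tool_pos: [470.4, -148.7, 180.2]
tcp_rot: [179.9, 31.9, 174.0]
ft_force: [0.9, -0.7, 0.9]
finger_gap: 85.2
grip_force: 0.0
```

Run:
```python
from h import *
p,W=cloud("wrist"); np.save("tray.npy",W); cv2.imwrite("pics/tray.png",p[:,:,::-1]); print(sense()["tool_pos"],sense()["tcp_rot"],sense()["joint_pos"])
for n in("wide_tray","rib","tabs"): print(n,[(np.round(r["xyz"],1),round(r["confidence"],2)) for r in models.place_of(n,"wrist")])
Q=W[(W[...,2]>-20)&(W[...,2]<75)&(np.hypot(W[...,0]-495,W[...,1]+153)<95)]
print(len(Q)); 
wall=Q[(Q[:,2]>22)&(Q[:,2]<66)]; print(cv2.minAreaRect(wall[:,:2].astype(np.float32)))
```

```text
[ 469.34903208 -150.2234904   178.97871938] [179.9375167   31.7584249  173.96848467] [ -34.695818    -41.2669355   135.92874338   17.37426566   58.06955214
 -124.33332906]
wide_tray [(array([ 528.8, -157.2,   -4.6]), 0.88)]
rib [(array([ 480.5, -154.7,   38.3]), 0.71)]
tabs [(array([ 546. , -155.3,   25. ]), 0.58), (array([674.8,  67.5,  66.5]), 0.45)]
23867
((519.7158203125, -150.84103393554688), (102.873046875, 108.44406127929688), 45.689266204833984)
```

View pics/tray.png

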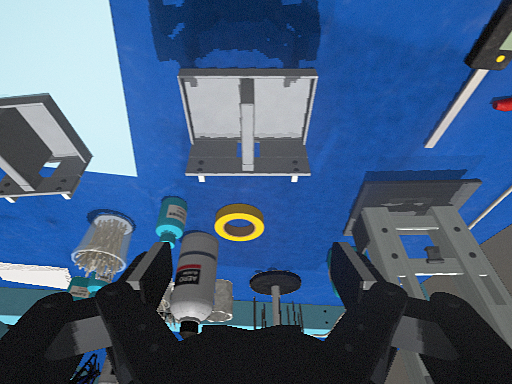

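Tray view: the wide tray with its rib at columns 240–255, back plate along row ~155, tabs at (202,178) and (294,178); narrow tray well away at left. Next I fit its pose.

Run:
```python
from h import *
W=np.load("tray.npy").reshape(-1,3); W=W[~np.isnan(W[:,0])]
o=np.array([528.,-156]);yaw=-6.
for it in range(6):
    a=np.radians(yaw); u=np.array([np.cos(a),np.sin(a)]); v=np.array([-u[1],u[0]])
    X=(W[:,:2]-o)@u; Y=(W[:,:2]-o)@v; Z=W[:,2]
    b=(abs(X+4)<5)&(Z>20)&(Z<60)&(abs(Y)<62)&(abs(Y)>16)
    f=np.polyfit(Y[b],X[b],1); r=X[b]-np.polyval(f,Y[b]); k=abs(r)<2; f=np.polyfit(Y[b][k],X[b][k],1)
    t=(X>-76)&(X<-18)&(Z>52)&(Z<64)&(abs(Y)<14)
    g=np.polyfit(X[t],Y[t],1)
    yc=(np.percentile(Y[t],1)+np.percentile(Y[t],99))/2
    dy=-np.degrees(np.arctan(f[0])); yaw+=dy; o=o+u*(f[1]+4)+v*yc
    print(yaw,o.round(1),dy.round(2),"rib slope",np.degrees(g[0]).round(2),"ribw",np.percentile(Y[t],[1,99]).round(1),"ribtop z",np.median(Z[t]).round(1),"ribx",np.percentile(X[(Z>52)&(abs(Y)<8)],[1,50]).round(1),b.sum(),t.sum())
pl=(abs(X+2)<8)&(Z>30); print("plate y ext",np.percentile(Y[pl&(abs(Y)<80)],[.5,99.5]),"top z",np.percentile(Z[pl&(abs(Y)<70)],99))
fl=(X>-70)&(X<-10)&(abs(Y)>15)&(abs(Y)<55)&(Z<12);print("floor z",np.median(Z[fl]))
s=sense()
for lean in(32,):
    a=np.radians(yaw); R=toolR(yaw,lean); g=np.r_[o+np.array([-50*np.cos(a),-50*np.sin(a)]),36.]
    tcp=g+R.apply([0,0,19]); pre=tcp-R.apply([0,0,75]); print("tcp",tcp,"pre",pre)
    plan(pre,R,5); print(); plan(tcp,R,5,pre,R)
```

```text
-6.1096256646297045 [ 529.8 -157.5] -0.11 rib slope -0.46 ribw [-7.2  4.6] ribtop z 57.8 ribx [-126.7 -111.5] 2074 688
-6.10993436802743 [ 529.8 -157.6] -0.0 rib slope -0.27 ribw [-6.   5.8] ribtop z 57.8 ribx [-129.4 -113.6] 2073 671
-6.10777840036221 [ 529.8 -157.6] 0.0 rib slope -0.27 ribw [-5.9  5.9] ribtop z 57.8 ribx [-129.4 -113.6] 2071 671
-6.107778062661194 [ 529.8 -157.6] 0.0 rib slope -0.27 ribw [-5.9  5.9] ribtop z 57.8 ribx [-129.4 -113.6] 2071 671
-6.107784584574903 [ 529.8 -157.6] -0.0 rib slope -0.27 ribw [-5.9  5.9] ribtop z 57.8 ribx [-129.4 -113.6] 2072 671
-6.10778458559534 [ 529.8 -157.6] -0.0 rib slope -0.27 ribw [-5.9  5.9] ribtop z 57.8 ribx [-129.4 -113.6] 2072 671
plate y ext [-64.17493682  64.1491854 ] top z 62.59275075773793
floor z 3.904389190957829
tcp [ 490.11987035 -153.34554095   19.88708617] pre [ 450.60153214 -149.1168183    83.49069338]
[13.6, -0.6, 14.3, 0.0004, -0.0005, -0.0001]
[13.6, -0.6, 14.3, 0.0004, -0.0005, -0.0001]
[13.6, -0.5, 14.3, 0.0004, -0.0005, -0.0001]
[13.6, -0.5, 14.3, 0.0004, -0.0005, -0.0001]
[13.6, -0.5, 14.3, 0.0004, -0.0005, -0.0001]

[-0.0, 0.0, 15.0, 0.0, 0.0, 0.0]
[-0.0, 0.0, 15.0, 0.0, 0.0, 0.0]
[-0.0, 0.0, 15.0, 0.0, 0.0, 0.0]
[-0.0, 0.0, 15.0, 0.0, 0.0, 0.0]
[-0.0, 0.0, 15.0, 0.0, 0.0, 0.0]
```

Emit:
apply_moves:
  rows:
    - [7.1,-0.6,15.3,0,0,0]
    - [7.1,-0.5,15.3,0,0,0]
    - [7.1,-0.5,15.3,0,0,0]
    - [7.1,-0.5,15.3,0,0,0]
    - [7.1,-0.5,15.3,0,0,0]
  fingers: 60

```text
time: 5.85
tool_pos: [481.2, -151.4, 96.5]
tcp_rot: [179.9, 31.9, 174.0]
ft_force: [0.1, -0.6, -1.0]
finger_gap: 60.0
grip_force: 0.0
```

Run:
```python
from h import *
print(sense()["joint_pos"],sense()["tool_pos"],sense()["tcp_rot"])
plan([490.1,-153.3,19.9],toolR(-6.11,32),5)
```

```text
[ -33.77601348  -31.97919006  139.46069887   20.32395533   45.55375505
 -128.64524056] [ 481.18108181 -151.41132449   96.51409577] [179.89621479  31.90834311 174.00481415]
[6.6, -0.2, 14.0, 0.0006, -0.0003, 0.0003]
[6.6, -0.2, 14.0, 0.0006, -0.0003, 0.0003]
[6.6, -0.2, 14.0, 0.0006, -0.0003, 0.0003]
[6.6, -0.2, 14.0, 0.0006, -0.0003, 0.0003]
[6.6, -0.2, 14.0, 0.0006, -0.0003, 0.0003]
```

Run:
```python
from h import *
a=np.radians(-6.11); R=toolR(-6.11,30); g=np.r_[np.array([529.8,-157.6])-50*np.array([np.cos(a),np.sin(a)]),36.5]
t=g+R.apply([0,0,19]); print(t); plan(t,R,10)
```

```text
[ 489.53006501 -153.28927662   20.04551733]
[3.3, -0.1, 6.9, 0.0003, 0.0033, 0.0002]
[3.3, -0.1, 7.0, 0.0003, 0.0033, 0.0002]
[3.3, -0.1, 7.0, 0.0003, 0.0033, 0.0002]
[3.3, -0.1, 7.0, 0.0003, 0.0033, 0.0002]
[3.2, -0.1, 7.0, 0.0003, 0.0033, 0.0002]
[3.2, -0.1, 7.0, 0.0003, 0.0033, 0.0002]
[3.2, -0.1, 7.0, 0.0003, 0.0033, 0.0002]
[3.2, -0.1, 7.0, 0.0003, 0.0033, 0.0002]
[3.1, -0.1, 7.0, 0.0003, 0.0033, 0.0002]
[3.1, -0.1, 7.0, 0.0003, 0.0033, 0.0002]
```

Emit:
apply_moves:
  rows:
    - [3.3,-0.1,7,0,0.0033,0]
    - [3.3,-0.1,7,0,0.0033,0]
    - [3.3,-0.1,7,0,0.0033,0]
    - [3.3,-0.1,7,0,0.0033,0]
    - [3.2,-0.1,7,0,0.0033,0]

```text
time: 6.48
tool_pos: [484.7, -153.8, 57.6]
tcp_rot: [179.9, 30.9, 173.9]
ft_force: [-0.9, -0.1, 0.3]
finger_gap: 59.8
grip_force: 0.0
```

Emit:
apply_moves:
  rows:
    - [3.2,-0.1,7,0,0.0033,0]
    - [3.2,-0.1,7,0,0.0033,0]
    - [3.2,-0.1,7,0,0.0033,0]
    - [3.1,-0.1,7,0,0.0033,0]
    - [3.1,-0.1,7,0,0.0033,0]

```text
time: 7.1
tool_pos: [488.7, -154.6, 19.3]
tcp_rot: [179.9, 30.0, 173.9]
ft_force: [0.7, 0.1, 0.6]
finger_gap: 60.2
grip_force: 0.0
```

Run:
```python
from h import *
print(sense()["joint_pos"],sense()["tool_pos"],sense()["tcp_rot"])
```

```text
[ -32.59493733  -17.86495722  138.38529883   23.34025677   34.47125535
 -132.93902303] [ 488.69623007 -154.60621283   19.25325853] [179.90341289  29.9630121  173.89008206]
```

Emit:
apply_moves:
  rows:
    - [0,1,0,0,0,0]
    - [0,0,0,0,0,0]
    - [0,0,0,0,0,0]
    - [0,0,0,0,0,0]
    - [0,0,0,0,0,0]
  fingers: 0
  grip_force: 80

```text
time: 7.72
tool_pos: [489.0, -153.8, 20.3]
tcp_rot: [179.9, 30.0, 173.9]
ft_force: [-2.2, 1.1, 6.3]
finger_gap: 11.3
grip_force: 78.5
```

```bash
cat >> h.py <<'E'
def rel():  # tool pose -> tray pose, fixed at grasp
    R0=Ro.from_euler('xyz',[179.9,30,173.9],degrees=True); p0=np.array([489.2,-153.7,19.9])
    Rt=Ro.from_euler('z',-6.11,degrees=True); pt=np.array([529.8,-157.8,0])
    return R0.inv()*Rt, R0.inv().apply(pt-p0)
def tool_for(o,yaw):
    Rr,pr=rel(); R=Ro.from_euler('z',yaw,degrees=True)*Rr.inv(); return np.array(o)-R.apply(pr),R
def seat(x,z):  # tray origin at rack x, raised z over seat
    a=np.radians(-4.57); return np.array([672.7+x*np.cos(a),68.9+x*np.sin(a),70+z])
def tray_now():
    Rr,pr=rel(); s=sense(); R=Ro.from_euler('xyz',s["tcp_rot"],degrees=True); o=np.array(s["tool_pos"])+R.apply(pr)
    a=np.radians(-4.57); d=o[:2]-[672.7,68.9]; e=(R*Rr).as_euler('ZYX',degrees=True)
    print("rack xyz",np.round([d[0]*np.cos(a)+d[1]*np.sin(a),-d[0]*np.sin(a)+d[1]*np.cos(a),o[2]-70],1),"yaw,pitch,roll",e.round(2),"F",np.round(s["ft_force"],1))
E
python3 - <<'E'
from h import *
tray_now()
p1,R1=tool_for([529.8,-157.8,92],-6.11); plan(p1,R1,5); print()
p2,R2=tool_for(seat(-45,22),-4.57); plan(p2,R2,10,p1,R1); print(p2)
E
```

```text
rack xyz [-124.5 -237.5  -69.6] yaw,pitch,roll [-6.12 -0.02 -0.02] F [-2.2  1.1  6.3]
[-9.2, 0.0, -15.9, -0.0001, 0.0001, 0.0]
[-9.2, 0.0, -15.9, -0.0001, 0.0001, 0.0]
[-9.2, 0.0, -15.9, -0.0001, 0.0001, 0.0]
[-9.2, 0.0, -15.9, -0.0001, 0.0001, 0.0]
[-9.2, 0.0, -15.9, -0.0001, 0.0001, 0.0]

[-6.3, 23.8, 3.7, -0.0013, 0.0, -0.0023]
[-6.4, 23.8, 3.7, -0.0013, 0.0, -0.0023]
[-6.4, 23.8, 3.8, -0.0013, 0.0, -0.0023]
[-6.5, 23.8, 3.8, -0.0013, 0.0, -0.0023]
[-6.5, 23.7, 3.8, -0.0013, 0.0, -0.0023]
[-6.6, 23.7, 3.9, -0.0013, 0.0, -0.0023]
[-6.7, 23.7, 3.9, -0.0013, 0.0, -0.0023]
[-6.7, 23.7, 3.9, -0.0013, 0.0, -0.0023]
[-6.8, 23.7, 3.9, -0.0013, 0.0, -0.0023]
[-6.8, 23.6, 4.0, -0.0013, 0.0, -0.0023]
[587.14754461  75.49286588 111.9       ]
```

Emit:
apply_moves:
  rows:
    - [-4,0,-7,0,0,0]
    - [-10,0,-17.5,0,0,0]
    - [-11.5,0,-20,0,0,0]
    - [-11.5,0,-20,0,0,0]
    - [-9,0,-15,0,0,0]

```text
time: 8.35
tool_pos: [488.7, -153.8, 112.8]
tcp_rot: [179.9, 30.0, 173.9]
ft_force: [0.7, -0.0, -2.0]
finger_gap: 11.1
grip_force: 77.9
```

Emit:
apply_moves:
  rows:
    - [-6.3,23.8,3.7,-0.0013,0,-0.0023]
    - [-6.4,23.8,3.7,-0.0013,0,-0.0023]
    - [-6.4,23.8,3.8,-0.0013,0,-0.0023]
    - [-6.5,23.8,3.8,-0.0013,0,-0.0023]
    - [-6.5,23.7,3.8,-0.0013,0,-0.0023]

```text
time: 8.98
tool_pos: [537.6, -38.4, 111.5]
tcp_rot: [179.9, 29.9, 174.6]
ft_force: [-0.7, -0.4, -1.9]
finger_gap: 11.0
grip_force: 78.1
```

Emit:
apply_moves:
  rows:
    - [-6.6,23.7,3.9,-0.0013,0,-0.0023]
    - [-6.7,23.7,3.9,-0.0013,0,-0.0023]
    - [-6.7,23.7,3.9,-0.0013,0,-0.0023]
    - [-6.8,23.7,3.9,-0.0013,0,-0.0023]
    - [-6.8,23.6,4,-0.0013,0,-0.0023]

```text
time: 9.6
tool_pos: [586.7, 76.1, 111.3]
tcp_rot: [179.9, 29.9, 175.4]
ft_force: [-0.9, 0.3, -1.6]
finger_gap: 11.1
grip_force: 78.1
```

Run:
```python
from h import *
p,W=cloud("wrist"); np.save("held.npy",W); cv2.imwrite("pics/held.png",p[:,:,::-1]); tray_now(); print(sense()["joint_pos"])
p2,R2=tool_for(seat(-20,21.5),-4.57); plan(p2,R2,5)
```

```text
rack xyz [-44.6   2.5  22.1] yaw,pitch,roll [-4.6  -0.02  0.06] F [ 0.6  1.  -1.1]
[  5.66133261 -13.31585358 123.57876263  -7.67861864  40.34984893
 -75.20481314]
[-4.2, -0.5, 2.6, 0.0001, 0.0001, -0.0002]
[-4.2, -0.5, 2.6, 0.0001, 0.0001, -0.0002]
[-4.2, -0.5, 2.6, 0.0001, 0.0001, -0.0002]
[-4.2, -0.5, 2.6, 0.0001, 0.0001, -0.0002]
[-4.2, -0.5, 2.6, 0.0001, 0.0001, -0.0002]
```

View pics/held.png

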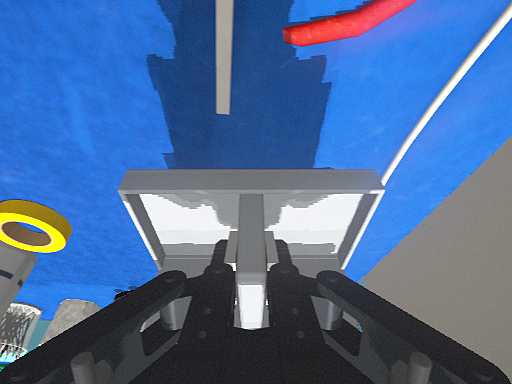

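The tray is held centrally, with the front wall at rows 170–195, columns 120–385. Next I check the held pose from that wall.

Run:
```python
from h import *
W=np.load("held.npy"); Rr,pr=rel()
s=sense(); R=Ro.from_euler('xyz',s["tcp_rot"],degrees=True); p=np.array(s["tool_pos"])
L=(R*Rr).inv().apply(W.reshape(-1,3)-(p+R.apply(pr))).reshape(W.shape)
f=L[165:200,100:400].reshape(-1,3); f=f[(abs(f[:,0]+84)<8)&(abs(f[:,1])<75)&(f[:,2]>-8)&(f[:,2]<24)]
q=f[(f[:,2]>3)&(f[:,2]<13)]; print("front wall",np.polyfit(q[:,1],q[:,0],1),np.percentile(q[:,1],[.5,99.5]),np.percentile(f[:,2],[1,99]),len(f))
for lo,hi in((-62,-30),(30,62)):
    k=f[(f[:,1]>lo)&(f[:,1]<hi)]; print("side z",np.percentile(k[:,2],[1,99]),np.median(k[:,0]))
r=L[195:300,225:280].reshape(-1,3); r=r[(abs(r[:,1])<12)&(r[:,2]>50)&(r[:,2]<66)]; print("rib top",np.polyfit(r[:,0],r[:,2],1),np.percentile(r[:,1],[1,99]),np.percentile(r[:,0],[1,99]))
```

```text
front wall [-1.34035739e-03 -8.43189919e+01] [-65.74321489  61.73722779] [-0.56903505 15.91755341] 6704
side z [-0.67411694 15.66101222] -84.23003139690248
side z [-0.50478497 15.65025367] -84.31031789787743
rib top [-6.59591550e-03  5.54036409e+01] [-11.57788469   9.22025464] [-82.0879296  -54.95477835]
```

Emit:
apply_moves:
  rows:
    - [-4.4,-0.5,2.5,0,0,0]
    - [-4.4,-0.5,2.5,0,0,0]
    - [-4.4,-0.5,2.5,0,0,0]
    - [-4.4,0,2.5,0,0,0]
    - [-4.4,0,2.5,0,0,0]

```text
time: 10.28
tool_pos: [612.3, 71.5, 111.7]
tcp_rot: [179.9, 30.0, 175.4]
ft_force: [0.2, -0.3, -2.1]
finger_gap: 11.1
grip_force: 78.4
```

Run:
```python
from h import *
s=sense();tray_now(); p,W=cloud("wrist"); tray_now(); tray_now()
Rr,pr=rel(); R=Ro.from_euler('xyz',s["tcp_rot"],degrees=True)
L=(R*Rr).inv().apply(W.reshape(-1,3)-(np.array(s["tool_pos"])+R.apply(pr))).reshape(W.shape)
g=cv2.cvtColor(p,cv2.COLOR_RGB2GRAY)
ok=(abs(L[...,0]+84)<5)&(L[...,2]>2)&(L[...,2]<14)&(abs(L[...,1])<90)
print([np.round(L[...,1][r][ok[r]][[0,-1]],1) for r in range(172,192,4)])
print("rib front", [np.round(x,1) for x in np.percentile(L[198:230,200:300][(abs(L[198:230,200:300,0]+80)<3)&(L[198:230,200:300,2]>20)&(L[198:230,200:300,2]<55)][:,1],[1,99])])
```

```text
rack xyz [-19.6  -2.1  21.8] yaw,pitch,roll [-4.64  0.02 -0.02] F [ 0.2 -0.3 -2.1]
rack xyz [-19.1  -2.   22.1] yaw,pitch,roll [-4.64 -0.01 -0.01] F [ 0.1  0.5 -1.9]
rack xyz [-19.1  -2.   22.1] yaw,pitch,roll [-4.64 -0.01 -0.01] F [ 0.1  0.5 -1.9]
[array([-64.1,  64.6]), array([-65. ,  64.5]), array([-64.1,  63.8]), array([-63.2,  64. ]), array([-62.9,  64.1])]
rib front [np.float64(-5.9), np.float64(5.8)]
```

Emit:
apply_moves:
  rows:
    - [0,1.9,0,0,0,0]
    - [-2,0,1.15,0,0,0]
    - [-2,0,1.15,0,0,0]
    - [-2,0,1.15,0,0,0]
    - [0,0,0,0,0,0]

```text
time: 10.95
tool_pos: [619.2, 73.2, 111.8]
tcp_rot: [179.9, 30.0, 175.4]
ft_force: [-0.2, -0.3, -1.7]
finger_gap: 11.2
grip_force: 78.4
```

Run:
```python
from h import *
tray_now()
```

```text
rack xyz [-12.9   0.2  21.8] yaw,pitch,roll [-4.61  0.01 -0.02] F [-0.2 -0.3 -1.7]
```

Emit:
apply_moves:
  rows:
    - [-1.9,0,1.1,0,0,0]
    - [-1.9,0,1.1,0,0,0]
    - [-1.9,0,1.1,0,0,0]
    - [-1.9,0,1.1,0,0,0]
    - [-1.3,0,0.75,0,0,0]

```text
time: 11.58
tool_pos: [629.1, 72.4, 111.5]
tcp_rot: [179.9, 29.9, 175.4]
ft_force: [-7.2, -0.9, 1.9]
finger_gap: 11.2
grip_force: 79.3
```

Run:
```python
from h import *
tray_now()
```

```text
rack xyz [-2.9  0.2 21.5] yaw,pitch,roll [-4.61  0.07 -0.02] F [-7.2 -0.9  1.9]
```

Emit:
apply_moves:
  rows:
    - [-0.7,0,0.4,0,0,0]
    - [-0.7,0,0.4,0,0,0]
    - [-0.7,0,0.4,0,0,0]
    - [-0.3,0,0.2,0,0,0]
    - [0,0,0,0,0,0]

```text
time: 12.2
tool_pos: [630.4, 72.4, 111.0]
tcp_rot: [180.0, 29.8, 175.4]
ft_force: [-20.9, 0.6, 12.1]
finger_gap: 10.7
grip_force: 81.8
```

Run:
```python
from h import *
tray_now()
```

```text
rack xyz [-1.7  0.3 20.9] yaw,pitch,roll [-4.61  0.24 -0.04] F [-20.9   0.6  12.1]
```

Emit:
apply_moves:
  rows:
    - [1.2,0,2,0,0,0]
    - [1.2,0,2,0,0,0]
    - [1.2,0,2,0,0,0]
    - [1.2,0,2,0,0,0]
    - [1.2,0,2,0,0,0]

```text
time: 12.82
tool_pos: [630.6, 72.4, 99.1]
tcp_rot: [179.9, 29.8, 175.4]
ft_force: [-9.5, 1.7, 2.7]
finger_gap: 11.3
grip_force: 80.2
```

Run:
```python
from h import *
tray_now()
```

```text
rack xyz [-1.5  0.3  9. ] yaw,pitch,roll [-4.6   0.18 -0.03] F [-9.5  1.7  2.7]
```

Emit:
apply_moves:
  rows:
    - [0.5,0,1.5,0,0,0]
    - [0.8,0,1.4,0,0,0]
    - [0.8,0,1.4,0,0,0]
    - [0.7,0,1.2,0,0,0]
    - [0.6,0,1,0,0,0]

```text
time: 13.45
tool_pos: [631.5, 72.3, 92.0]
tcp_rot: [179.9, 29.9, 175.4]
ft_force: [0.1, -0.5, -2.4]
finger_gap: 10.9
grip_force: 78.6
```

Run:
```python
from h import *
tray_now()
```

```text
rack xyz [-0.5  0.3  2.1] yaw,pitch,roll [-4.6   0.1  -0.03] F [ 0.1 -0.5 -2.4]
```

Emit:
apply_moves:
  rows:
    - [0.4,0,0.7,0,0,0]
    - [0.4,0,0.7,0,0,0]
    - [0.4,0,0.7,0,0,0]
    - [0.4,0,0.7,0,0,0]
    - [0,0,0,0,0,0]

```text
time: 14.08
tool_pos: [631.7, 72.3, 90.1]
tcp_rot: [179.9, 29.9, 175.4]
ft_force: [-19.7, 0.2, 13.6]
finger_gap: 11.1
grip_force: 82.3
```

Run:
```python
from h import *
tray_now()
```

```text
rack xyz [-0.4  0.3  0.1] yaw,pitch,roll [-4.61  0.08 -0.03] F [-19.7   0.2  13.6]
```

Emit:
apply_moves:
  rows:
    - [0.6,0,0.3,0,0,0]
    - [0.4,0,0.5,0,0,0]
    - [0,0,0,0,0,0]
    - [0,0,0,0,0,0]
    - [0,0,0,0,0,0]

```text
time: 14.7
tool_pos: [631.7, 72.3, 90.0]
tcp_rot: [179.9, 30.0, 175.4]
ft_force: [-27.0, -0.1, 22.4]
finger_gap: 11.0
grip_force: 83.8
```

Run:
```python
from h import *
tray_now(); p,W=cloud("wrist"); np.save("home.npy",W); cv2.imwrite("pics/home.png",p[:,:,::-1])
```

```text
rack xyz [-0.3  0.4  0.1] yaw,pitch,roll [-4.61  0.   -0.03] F [-27.   -0.1  22.4]
```

Emit:
apply_moves:
  rows:
    - [0.3,0,-1.2,0,0,0]
    - [0,0,-0.3,0,0,0]
    - [0,0,0,0,0,0]
    - [0,0,0,0,0,0]
    - [0,0,0,0,0,0]

```text
time: 15.38
tool_pos: [631.3, 72.3, 90.0]
tcp_rot: [179.9, 30.1, 175.4]
ft_force: [1.1, 1.2, 2.1]
finger_gap: 11.0
grip_force: 78.7
```

Emit:
apply_moves:
  rows:
    - [0,0,0,0,0,0]
    - [0,0,0,0,0,0]
    - [0,0,0,0,0,0]
    - [0,0,0,0,0,0]
    - [0,0,0,0,0,0]
  fingers: 55

```text
time: 16.0
tool_pos: [630.6, 72.3, 89.3]
tcp_rot: [179.9, 30.0, 175.4]
ft_force: [0.3, 0.1, -0.3]
finger_gap: 55.1
grip_force: 0.0
```

Emit:
apply_moves:
  rows:
    - [0,0,-8,0,0,0]
    - [0,0,-15,0,0,0]
    - [0,0,-25,0,0,0]
    - [0,0,-25,0,0,0]
    - [0,0,-25,0,0,0]

```text
time: 16.62
tool_pos: [581.4, 76.2, 175.5]
tcp_rot: [179.9, 30.0, 175.4]
ft_force: [0.1, -0.3, 1.2]
finger_gap: 55.2
grip_force: 0.0
```

Emit:
apply_moves:
  rows:
    - [0,0,-20,0,0,0]
    - [0,0,-20,0,0,0]
    - [0,0,-20,0,0,0]
    - [0,0,-20,0,0,0]
    - [0,0,0,0,0,0]

```text
time: 17.25
tool_pos: [542.7, 79.5, 246.3]
tcp_rot: [179.9, 30.2, 175.4]
ft_force: [0.3, -0.2, 0.2]
finger_gap: 55.0
grip_force: 0.0
```

Run:
```python
from h import *
p,W=cloud("wrist"); print(sense()["tool_pos"])
Q=W.reshape(-1,3); a=np.radians(-4.57); L=np.c_[(Q[:,:2]-[672.7,68.9])@np.array([[np.cos(a),-np.sin(a)],[np.sin(a),np.cos(a)]]),Q[:,2]-70]
X,Y,Z=L.T
b=(abs(X+4)<6)&(Z>15)&(Z<58)&(abs(Y)>16)&(abs(Y)<60); print("plate x",np.median(X[b]),np.polyfit(Y[b],X[b],1)[0],np.polyfit(Z[b],X[b],1)[0])
t=(X>-76)&(X<-18)&(abs(Y)<5)&(Z>48)&(Z<68); print("ribtop",np.median(Z[t]),"pitch",np.degrees(np.arctan(np.polyfit(X[t],Z[t],1)[0])))
w=(X>-86)&(X<-80)&(abs(Y)<62)&(Z>12)&(Z<20); print("front wall top: roll deg",np.degrees(np.arctan(np.polyfit(Y[w],Z[w],1)[0])),np.percentile(Z[w],95))
c=(abs(Y)<8)&(X>-12)&(X<12)&(Z>4)&(Z<40); print("catch",np.c_[X[c],Z[c]][::max(1,c.sum()//25)].round(1).tolist())
K=np.array(eyes.get_calibration("wrist")["intrinsics"])
img=p[60:300,120:420]
cv2.imwrite("pics/done.png",cv2.resize(img,None,fx=2.5,fy=2.5,interpolation=cv2.INTER_CUBIC)[:,:,::-1])
```

```text
[542.37954962  79.31867418 244.72163435]
plate x -6.092776803425105 -0.0006668636324489013 -0.05244195385277335
ribtop 54.86034390940269 pitch 3.46370980566213
front wall top: roll deg 1.03493225955677 18.792739767239663
catch [[-6.6, 12.0], [-6.2, 13.4], [-4.4, 13.5], [-4.5, 15.4], [-4.6, 17.4], [-5.0, 19.5], [-2.6, 19.1], [-2.8, 21.1], [-2.2, 20.6], [-2.8, 22.9], [-2.2, 22.4], [-1.5, 23.5], [-2.8, 24.6], [-1.5, 25.2], [-1.3, 25.1], [-1.2, 25.0], [-1.6, 27.1], [-1.0, 26.5], [-1.5, 27.0], [-1.1, 28.4], [-0.8, 28.1], [-1.4, 28.6], [0.3, 28.9], [0.6, 28.7], [-0.2, 29.4], [-5.8, 35.9], [-5.6, 35.7], [-6.4, 36.5], [-6.3, 38.0], [-6.8, 38.4], [-6.2, 37.9], [-6.3, 39.7], [-6.0, 39.4], [-6.0, 39.4]]
```

View pics/done.png

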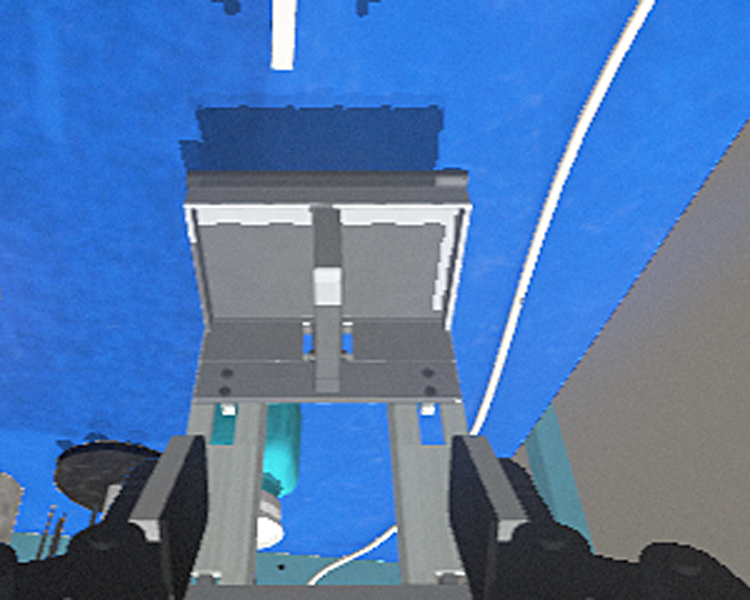

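The picture shows the tray hung, both tabs in the slots at (228,410) and (430,410), catch visible through the window, and nothing else moved. The plate slope suggests a slight droop, so I re-measure with the arm at rest, against the rack face.

Emit:
apply_moves:
  rows:
    - [0,0,0,0,0,0]
    - [0,0,0,0,0,0]
    - [0,0,0,0,0,0]
    - [0,0,0,0,0,0]
    - [0,0,0,0,0,0]

```text
time: 17.92
tool_pos: [542.0, 79.2, 243.5]
tcp_rot: [179.9, 30.0, 175.4]
ft_force: [0.1, -0.1, -0.8]
finger_gap: 55.3
grip_force: 0.0
```

Run:
```python
from h import *
p,W=cloud("wrist"); print(sense()["tool_pos"])
Q=W.reshape(-1,3); a=np.radians(-4.57); L=np.c_[(Q[:,:2]-[672.7,68.9])@np.array([[np.cos(a),-np.sin(a)],[np.sin(a),np.cos(a)]]),Q[:,2]-70]
X,Y,Z=L.T
f=(abs(X)<6)&(Z>75)&(Z<150)&(abs(abs(Y)-50)<16)&((abs(abs(Y)-50)>8)|(Z>85)); q=np.polyfit(Z[f],X[f],1); print("face x",np.median(X[f]),"slope",q)
b=(abs(X+5)<6)&(Z>20)&(Z<58)&(abs(Y)>16)&(abs(Y)<60); q=np.polyfit(Z[b],X[b],1);print("plate slope",q,"at z=0,60",np.polyval(q,[0,60]))
t=(X>-76)&(X<-18)&(abs(Y)<5)&(Z>45)&(Z<68); q=np.polyfit(X[t],Z[t],1);print("ribtop",q,np.degrees(np.arctan(q[0])),np.polyval(q,[-80,-12]))
fl=(X>-74)&(X<-10)&(abs(Y)>12)&(abs(Y)<55)&(Z<12)&(Z>-8);A=np.c_[X[fl],Y[fl],np.ones(fl.sum())];print("floor",np.linalg.lstsq(A,Z[fl],rcond=None)[0])
n=(abs(abs(Y)-50)<3)&(X>0.5)&(X<16)&(Z>30)&(Z<70);print("neck top z",np.percentile(Z[n],[5,50,95]),n.sum())
c=(abs(Y)<8)&(X>-12)&(X<0)&(Z>4)&(Z<22);k=np.argsort(Z[c])[:6];print("lowest catch pts",np.c_[X[c],Y[c],Z[c]][k].round(1).tolist())
```

```text
[542.04191832  79.19775011 243.53623007]
face x 0.17920947526941686 slope [ 0.00348322 -0.19742251]
plate slope [-0.05894768 -3.93333002] at z=0,60 [-3.93333002 -7.47019079]
ribtop [5.73010437e-02 5.76464721e+01] 3.2795217662861242 [53.06238865 56.95885962]
floor [5.60015329e-02 5.71899906e-04 3.59561185e+00]
neck top z [56.16576296 57.9249797  58.76664341] 48
lowest catch pts [[-4.7, -7.3, 5.4], [-3.2, -7.4, 5.8], [-6.5, -7.2, 10.9], [-6.0, -7.2, 12.2], [-5.5, -7.2, 13.6], [-5.0, 7.4, 14.9]]
```

The tray is home: origin height about 0, and the catch lip stands 6.5 mm out above the bar. The 3° droop is just the 2.5 mm hook slack, which any freely hung position will show.

Run:
```python
from bench import job
print(job.hand_in())
```

```text
the job is handed in; nothing more can be done
None
```

The wide tray is hung in the free slots, fully home and released, with the catch sprung out over its bar; it droops about 3° at the front from the play in the hooks, nothing else was seen to move, and the job is handed in at about 18 s.

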